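# Run the next tub through the rotary pot sealer

### The job

The heat sealer has finished the white pot clamped under its head; now seal the strawberry tub waiting in the nest beside it. Swing the red latch lever free, raise the sealing head well clear of the pots, and turn the round table one click, by pushing its pegs, so that the strawberry tub stands under the head; then lower the head fully onto the tub and swing the latch back over it. Do not push on the pots, and leave everything else on the worktop where it stands.

Things in the scene. Friction and masses are not known exactly. Their poses are not given: they have to be found in the camera images.
- sealer: Bench-top rotary pot sealer, fixed: light grey base 212 mm across, round metal table on it, hinge tower at its far side (x 142 to 213, y -45 to 45, up to z 125). Origin: on the worktop, on the round table's vertical axis; x axis points to the tower (roughly away from the robot), y to the left, z up. All (x, y, z) mm below are in this frame. A fixed 25 mm post in the middle carries the latch lever.
- dial_table (a joint): Round table's angle (rad), 0 at the start, counter-clockwise from above positive. 260 mm across, upper face at z = 42. A sprung roller clicks it to a stop every quarter turn (0, +-1.571 ..), drawing it in from 6 degrees either side. Leaving a stop, and from 15 to 7 degrees before the next, takes about 5 N at a peg; in between 1 N, and it stays put. It cannot turn while the head is down over a pot.
- station (a point): The sealing station: point on the table's upper face straight under the head's bell, at (78, 0, 42); fixed to the sealer. The table's four nests (white ring cups 69 mm across, 14 mm high, 90 degrees apart, 78 mm from the axis) start at x+ (here), y+, x- (empty, towards the robot) and y-.
- peg_1 (a point): Top centre of the first of four upright pegs on the table, to push it by (black sleeve, 15 mm across, from the table's face up to z = 100), 120 mm from the axis, midway between nests. Starts at (85, 85). Turns with the table.
- peg_2 (a point): Top centre of the second peg, as peg_1. Starts at (-85, 85).
- peg_3 (a point): Top centre of the third peg, as peg_1. Starts at (-85, -85).
- peg_4 (a point): Top centre of the fourth peg, as peg_1. Starts at (85, -85).
- sealing_head (a joint): Angle of the hinged sealing head (rad): 0 fully down, growing as its front end rises, 0.95 at most; clear of all pots above 0.3. Stiff hinge: it stays where it is left; 6 to 9 N at the handle lift it, 1 to 4 N lower it. A metal bell 87 mm across whose 8 mm deep skirt (79 mm inside) drops over the pot's rim; when down its black cap's top is at z = 139.
- head_hinge (a point): Middle of the head's hinge axis, which runs along the sealer's y: at (158, 0, 108). On the head's front end a tongue (x 18 to 50, 20 mm wide, top at z = 119 when down) goes under the latch's nose.
- head_handle (a point): Middle of the head's handle: a black round bar 14 mm thick, 74 mm long along the sealer's y, its underside 28 mm above the black cap, on two steel legs near its ends (60 mm free between them). When the head is down: at (53, 0, 174), 105 mm in front of the hinge axis and 66 mm above it.
- latch_lever (a joint): Angle of the red latch lever (rad) about the vertical post, on top of it (z 120 to 132). 0 to 0.15 at the start: latched, nose to x+ over the head's tongue, handle to x- (towards the robot). Grows counter-clockwise from above to a stop at 1.5: the handle end swings towards y-. Above 0.95 the nose is clear of the tongue. Stays where it is left; about 1 N at the handle end moves it.
- latch_grip (a point): Middle of the upright black grip at the end of the latch lever's handle: 16 mm across, z 120 to 146, 60 mm from the post's axis.
- strawberry_tub: The tub to seal: white yoghurt tub with printed strawberries and a printed foil lid, 72 mm across at the top, 50 mm at the foot, 71 mm high, about 0.12 kg, standing loose in the nest on the y+ or the y- side. Origin: centre of its underside.
- sealed_pot: Finished plain white pot with a bare gold foil lid, 71 mm across at the top, 49 mm at the foot, 69 mm high, standing loose in the nest under the head at the start. Origin: centre of its underside.
- other_pot: Another plain white pot just like it, standing loose in the nest on the other side from the strawberry tub. Origin: centre of its underside.
- pepper_mill: Wooden pepper mill, 58 mm across, 170 mm high, loose, standing beside the sealer; bystander. Origin: centre of its underside.
- sauce_bottle: White squeeze bottle, 49 x 80 mm, 185 mm high, loose, standing beside the sealer; bystander. Origin: centre of its underside.
- soup_tin: Tall food tin, 76 mm across, 110 mm high, loose; bystander. Origin: centre of its underside.
- fish_tin: Flat food tin, 86 mm across, 40 mm high, loose; bystander. Origin: centre of its underside.

How it is judged:
By the outcome, as a careful person would: the job done as asked, in the order asked, and still so for the second after the job is handed in, with the robot touching nothing.
It also fails if it takes over 72 s, if anything falls off the work surface, if the arm or the gripper's body presses on something with over 40 N, if the wrist force passes 120 N, or if a joint passes its speed limit or range.

### The arm

A 6-joint arm with a two-finger parallel gripper is mounted at the origin on a cart in front of the work surface, level with it; the furniture and walls round the work are solid. World frame = base frame: x ahead of the robot, y to its left, z up, the work surface at z = 0. Lengths are in m, angles in rad, forces in N, time in s.
With the tool pointing down it reaches from about 0.25 to 0.775 m from the base axis. Payload 4 kg.
Tool frame: the origin (TCP) lies on the centre line of the jaws, within the pads' length; the fingertips stand 17 mm ahead of it and the grasp point (between the pads) lies 2 mm behind it; z points along the fingers, y is the line along which they close (so a half turn about z gives the same grasp; the last joint's range is limited). The gripper opens to 85 mm and grips with 20 to 120 N. Pads are 22 mm wide; open, the fingers measure 114 mm over their backs; the gripper's body (76 mm by 85 mm) begins 54 mm behind the grasp point. The pads swing forward as they close: fully open they stand 13 mm farther back than shut.
Start: joints at [1.246, 0.087, 1.371, -0, 1.684, -0.103], TCP at [0.121, 0.537, 0.248] pointing down, gripper open.
Joint ranges: [-3.1, 3.1], [-0.76, 2.03], [0.27, 2.55], [-1.08, 4.22], [0.17, 2.65], [-2.57, 2.57]. Speed limits (rad/s): [2.79, 2.79, 3.14, 3.14, 3.14, 3.14].

### API

Orientations are given as a rotation vector (axis times angle).
In Python, from rig import r gives the robot as it stands.
- The arm moves only by the tool drive_tool, never from a script. Its argument "series" is a list of rows, each a list of 6 numbers: the shift along the tool's x, y, z normalised to -1 to 1, where 1 is 0.04 m, then the turn, a rotation vector about the tool's x, y, z normalised to -1 to 1, where 1 is 4 degrees. A call has exactly 5 rows; each row shifts and turns the commanded pose from where the row before left it, along the tool's axes as they then stand; what a row does not reach is not made up. A row lasts 1/10 s, in which the tool goes at most 50 mm and 8.59 degrees, less where a joint would pass 70% of its speed; a pose out of reach is approached as far as the arm can. A call with a number of a shift or a turn outside -1 to 1 is refused whole. A call with a gripper value outside its range is refused whole. "hand" is the finger opening in mm, from 0 to 85.4, set as the call begins (left out, the last holds). The fingers move at their own pace and stop on an object; the grip force is fixed at half the most. Time passes only in rows, so rows that do not move let the fingers close, or fill a call up. It gives the time, the measured TCP pose, the force, the opening and the grip force at its end, in the units of the state.
- r.sense(): the state, without advancing time (a new reading comes with each control period).
- r.snapshot(name): name is "scene" or "top" or "wrist"; returns the picture (480x640x3 uint8, blue, green, red); there is no depth.
- r.camera_info(name): a dict with "K" (3x3 intrinsics, pixels), "R" (3x3) and "t" (3): a world point X has camera coordinates R X + t. Camera axes: x right, y down, z forward; pixel columns grow to the right and rows downward; lengths in m; the calibration is good to about 2 mm. A picture is of the moment at which its call begins: read the wrist's pose just before it. camera_info takes no time and is no camera call; for the wrist camera it gives the pose at the moment of the call.
- r.hand_in(): hands the job in; it is judged then, once.
Trained networks look in the newest picture that a camera, given by its name, has taken for a name from the list of things; names that differ only in an ending like _2 or _b are one class to them, and where a whole thing is asked for, a point or a joint stands for the part that bears it (a point fixed in the world has none). Each returns a list of dicts, best first, with "confidence" (0 to 1); they miss things now and then, are a little off and sometimes report something else, mostly with a low value. They report only what shows in the picture. A call takes as long as a camera call.
- r.recognise(camera, label): "rect" ([centre column, centre row, width, height] in pixels, round what is visible of it).
- r.tip_of(camera, label): "location" ([column, row] in pixels: a listed point, or the origin of a listed thing).
The state is a dict: "time_s": time; "joint_positions": joint angles; "joint_velocities": joint speeds; "joint_torque": joint torques, N m; "ee_pos": TCP position; "ee_rot": TCP orientation; "wrist_force": force on the tool from outside, world axes, zero at the start; "wrist_torque": the same for the moment, N m; "gripper_width": finger opening in m; "grip_force": force on a finger pad.
Only numpy, scipy, OpenCV 4.12 (cv2) and the standard library are available. Lean on these libraries where they do the work, as an engineer would, in place of code of your own. Each camera call takes 0.05 s, during which the arm holds its last target. There are 200 camera calls.

## Working session

There is one attempt and no reset: what is moved stays moved. The work goes in short steps, Python scripts to look and compute and a tool call to move; the robot and the scene stay as the last step left them, time stands still between calls to the robot, and variables do not carry over. Pictures are saved under pics/ and viewed, at most 10 in all, crops included, and the job is handed in when it is done.

Besides the shell and the picture viewer there is one more tool, called after "Call:" in YAML: its name, and indented under it one key for each argument. drive_tool: Moves the arm, as the interface text tells. Scaled input: -1 to 1 covers 0.04 m each way for a shift and 4 degrees each way for a turn. Its arguments: {"type":"object","properties":{"series":{"type":"array","items":{"type":"array","items":{"type":"number"}}},"hand":{"type":"number"}},"required":["series"]}

```bash
ls; mkdir -p pics; python3 - <<'E'
from rig import r
import cv2,numpy as np
s=r.sense();print(s['time_s'],s['ee_pos'],s['ee_rot'],s['wrist_force'],s['gripper_width'])
a=r.snapshot('scene');b=r.snapshot('top')
cv2.imwrite('pics/a.png',a);cv2.imwrite('pics/b.png',b)
for c in('scene','top'):
  i=r.camera_info(c);print(c,np.round(i['K'],1).tolist(),np.round(i['R'],4).tolist(),np.round(i['t'],4).tolist())
  for l in ['station','peg_1','head_handle','head_hinge','latch_grip','strawberry_tub','sealed_pot','other_pot','sealer','pepper_mill','sauce_bottle','soup_tin','fish_tin']:
    print(c,l,[(np.round(d['location']).tolist(),round(d['confidence'],2)) for d in r.tip_of(c,l)][:5])
E
```

```text
pics
0.0 [0.12085444 0.53607917 0.24711992] [-0.34765872 -3.12184624  0.00347205] [ 0.41741314  0.33557104 -0.68711878] 0.08540227580689407
scene [[516.3, 0.0, 319.9], [0.0, 516.3, 236.8], [0.0, 0.0, 1.0]] [[0.751, -0.6601, 0.0133], [-0.3426, -0.4068, -0.8469], [0.5644, 0.6315, -0.5316]] [-0.4227, 0.3185, 0.669]
scene station [([380.0, 294.0], 0.87)]
scene peg_1 [([432.0, 279.0], 0.94), ([346.0, 246.0], 0.8), ([379.0, 332.0], 0.72), ([292.0, 290.0], 0.7), ([398.0, 328.0], 0.63)]
scene head_handle [([382.0, 235.0], 0.63), ([378.0, 334.0], 0.58)]
scene head_hinge [([405.0, 239.0], 0.9)]
scene latch_grip [([342.0, 287.0], 0.76), ([379.0, 289.0], 0.18), ([428.0, 276.0], 0.16)]
scene strawberry_tub [([326.0, 294.0], 0.89)]
scene sealed_pot [([379.0, 290.0], 0.87), ([348.0, 246.0], 0.25)]
scene other_pot [([398.0, 327.0], 0.62)]
scene sealer [([361.0, 327.0], 0.6), ([289.0, 290.0], 0.58), ([325.0, 294.0], 0.58), ([226.0, 303.0], 0.2)]
scene pepper_mill [([230.0, 305.0], 0.78), ([378.0, 290.0], 0.68)]
scene sauce_bottle [([445.0, 414.0], 0.86)]
scene soup_tin [([279.0, 273.0], 0.59)]
scene fish_tin [([481.0, 358.0], 0.82), ([290.0, 289.0], 0.47)]
top [[433.9, 0.0, 321.9], [0.0, 433.9, 236.9], [0.0, 0.0, 1.0]] [[0.0113, -0.9999, 0.0093], [-0.9976, -0.012, -0.0687], [0.0688, -0.0085, -0.9976]] [0.0202, 0.5668, 1.082]
top station []
top peg_1 [([403.0, 192.0], 0.82), ([333.0, 206.0], 0.73), ([419.0, 262.0], 0.63), ([351.0, 278.0], 0.57)]
top head_handle [([376.0, 206.0], 0.77)]
top head_hinge [([363.0, 167.0], 0.69)]
top latch_grip [([384.0, 262.0], 0.67)]
top strawberry_tub [([342.0, 242.0], 0.75)]
top sealed_pot []
top other_pot [([406.0, 230.0], 0.58), ([419.0, 263.0], 0.47)]
top sealer [([373.0, 238.0], 0.95)]
top pepper_mill [([292.0, 292.0], 0.7)]
top sauce_bottle [([453.0, 247.0], 0.71)]
top soup_tin [([280.0, 235.0], 0.92), ([388.0, 261.0], 0.22), ([363.0, 169.0], 0.17)]
top fish_tin [([442.0, 200.0], 0.68)]
```

```bash
cat > h.py <<'E'
from rig import r
import numpy as np, cv2
from scipy.optimize import least_squares
from scipy.spatial.transform import Rotation as Ro
def proj(i,X):
    c=np.asarray(X)@np.array(i['R']).T+i['t']; p=c@np.array(i['K']).T; return p[:,:2]/p[:,2:]
def unproj(c,uv,z):
    i=r.camera_info(c);d=np.linalg.inv(i['K'])@[uv[0],uv[1],1];R=np.array(i['R']);o=-R.T@i['t'];d=R.T@d
    return o+d*(z-o[2])/d[2]
def toW(P,q):
    P=np.atleast_2d(P)/1000.;c,s=np.cos(q[2]),np.sin(q[2])
    return np.c_[q[0]+c*P[:,0]-s*P[:,1],q[1]+s*P[:,0]+c*P[:,1],P[:,2]]
E
python3 - <<'E'
from h import *
T=[('top',(403,192),(85,-85,100)),('top',(333,206),(85,85,100)),('top',(419,262),(-85,-85,100)),('top',(351,278),(-85,85,100)),
('top',(376,206),(53,0,174)),('top',(363,167),(158,0,108)),('top',(373,238),(0,0,0)),
('scene',(432,279),(85,-85,100)),('scene',(346,246),(85,85,100)),('scene',(379,332),(-85,-85,100)),('scene',(292,290),(-85,85,100)),
('scene',(382,235),(53,0,174)),('scene',(405,239),(158,0,108)),('scene',(380,294),(78,0,42))]
I={c:r.camera_info(c) for c in('top','scene')}
f=lambda q:np.concatenate([proj(I[c],toW(X,q))[0]-uv for c,uv,X in T])
o=least_squares(f,[.5,-.1,0],loss='soft_l1',f_scale=2);print(o.x,np.round(o.fun.reshape(-1,2),1).tolist() if 0 else np.round(f(o.x).reshape(-1,2),1).tolist())
for n,uv,z in [('mill',(292,292),0),('bottle',(453,247),0),('soup',(280,235),0),('fish',(442,200),0),('grip',(384,262),.133)]:
    w=unproj('top',uv,z);d=w[:2]-o.x[:2];c,s=np.cos(o.x[2]),np.sin(o.x[2]);print(n,w.round(3),'sealer',np.round(1000*np.array([c*d[0]+s*d[1],-s*d[0]+c*d[1]])))
a=cv2.imread('pics/a.png')[180:450,190:530];b=cv2.imread('pics/b.png')[130:330,240:490]
a=cv2.resize(a,(756,600));b=cv2.resize(b,(750,600))
cv2.imwrite('pics/a2.png',a);cv2.imwrite('pics/b2.png',b)
E
```

```text
[ 0.56794146 -0.10075588  0.2250417 ] [[0.4, 0.1], [0.5, 1.1], [0.7, 0.3], [-2.0, -0.3], [-0.4, 2.6], [-0.9, 2.1], [-1.8, -0.5], [-1.6, -0.8], [1.8, -0.2], [1.7, 0.7], [-0.4, 0.6], [-0.5, -1.2], [1.6, 1.1], [2.8, -5.3]]
mill [0.426 0.102 0.   ] sealer [-94. 229.]
bottle [ 0.546 -0.313  0.   ] sealer [ -69. -202.]
soup [0.572 0.135 0.   ] sealer [ 56. 229.]
fish [ 0.668 -0.285  0.   ] sealer [  56. -202.]
grip [ 0.503 -0.114  0.133] sealer [-66.   2.]
```

View pics/a2.png

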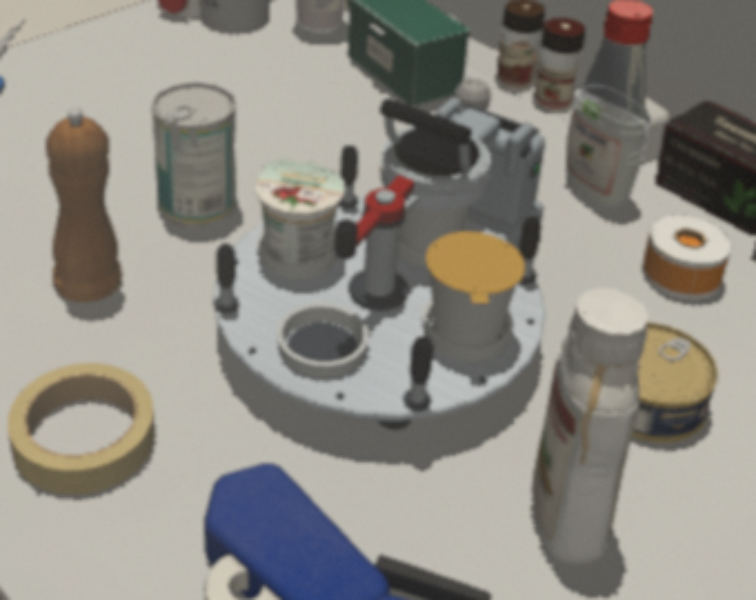

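View pics/b2.png

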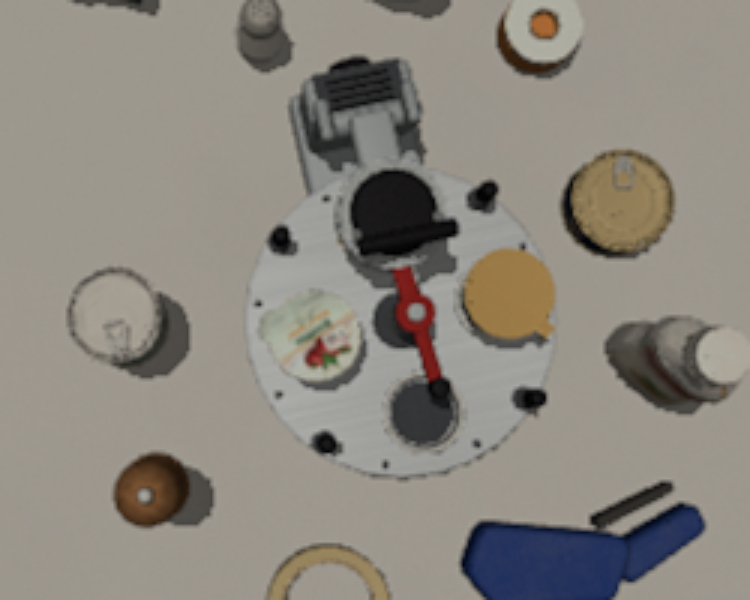

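The fit agrees with the picture. The sealer is at about (0.568, -0.101) with yaw 0.225, and the strawberry tub is on the y+ side, so the table turns clockwise. The latch grip is near x- and the head is down. Next I'll write a row planner and approach.

```bash
cat >> h.py <<'E'
Q=np.array([.568,-.1008,.225])
def pose(x,y,z,yaw,q=None):   # sealer mm, yaw deg of tool y in the sealer frame, tool pointing down
    q=Q if q is None else q
    return toW([x,y,z],q)[0],Ro.from_euler('z',np.degrees(q[2])+yaw,degrees=True)*Ro.from_matrix(np.array([[0,1,0],[1,0,0],[0,0,-1.]]))
def rows(ps,start=None,order=0):   # ps: poses, one per row
    s=r.sense();p,R=start or (np.array(s['ee_pos']),Ro.from_rotvec(s['ee_rot']))
    out=[]
    for P,T in ps:
        t=(R.inv()*T).as_rotvec(degrees=True)/4; d=R.inv().apply(P-p)/.04
        v=np.round(np.r_[d,t],2); v[v==0]=0; assert abs(v).max()<=1,v
        out.append(v.tolist()); p=p+R.apply(v[:3]*.04); R=R*Ro.from_rotvec(v[3:]*4,degrees=True)
    for i in range(0,len(out),5): print(str([[int(x) if x==int(x) else x for x in o] for o in out[i:i+5]]).replace(' ',''))
    return p,R
def interp(a,b,n):  # straight, world
    d=(a[1].inv()*b[1]).as_rotvec()
    return [(a[0]+(b[0]-a[0])*k/n,a[1]*Ro.from_rotvec(d*k/n)) for k in range(1,n+1)]
def here():
    s=r.sense();return np.array(s['ee_pos']),Ro.from_rotvec(s['ee_rot'])
def where(q=None):
    q=Q if q is None else q
    p,R=here();d=(p[:2]-q[:2])*1000;c,s=np.cos(q[2]),np.sin(q[2]);y=R.as_matrix()[:,1]
    print('sealer',np.round([c*d[0]+s*d[1],-s*d[0]+c*d[1],p[2]*1000],1),'yaw',round(np.degrees(np.arctan2(y[1],y[0])-q[2]),1),'down',np.round(R.as_matrix()[:,2],3),'F',np.round(r.sense()['wrist_force'],1),'t',round(r.sense()['time_s'],2))
E
python3 - <<'E'
from h import *
where()
rows(interp(here(),pose(-100,20,330,0),20))
E
```

```text
sealer [-293.5  721.   248.3] yaw 64.4 down [ 0.  0. -1.] F [0.1 0.6 0.1] t 1.4
[[-0.6,-0.69,-0.1,0,0,0.81],[-0.63,-0.65,-0.1,0,0,0.8],[-0.67,-0.61,-0.11,0,0,0.81],[-0.7,-0.58,-0.1,0,0,0.8],[-0.74,-0.53,-0.1,0,0,0.81]]
[[-0.76,-0.5,-0.1,0,0,0.8],[-0.79,-0.44,-0.1,0,0,0.81],[-0.82,-0.41,-0.11,0,0,0.8],[-0.83,-0.36,-0.1,0,0,0.81],[-0.86,-0.31,-0.1,0,0,0.8]]
[[-0.87,-0.26,-0.1,0,0,0.81],[-0.88,-0.21,-0.11,0,0,0.8],[-0.9,-0.17,-0.1,0,0,0.81],[-0.9,-0.11,-0.1,0,0,0.8],[-0.9,-0.06,-0.1,0,0,0.81]]
[[-0.91,-0.01,-0.1,0,0,0.8],[-0.91,0.04,-0.11,0,0,0.81],[-0.91,0.09,-0.1,0,0,0.8],[-0.89,0.14,-0.1,0,0,0.81],[-0.89,0.2,-0.1,0,0,0.8]]
```

Call:
drive_tool:
  series:
    - [-0.6, -0.69, -0.1, 0, 0, 0.8]
    - [-0.63, -0.65, -0.1, 0, 0, 0.8]
    - [-0.67, -0.61, -0.1, 0, 0, 0.8]
    - [-0.7, -0.58, -0.1, 0, 0, 0.8]
    - [-0.74, -0.53, -0.1, 0, 0, 0.8]
  hand: 0

```text
time_s: 1.9
ee_pos: [0.2078, 0.3753, 0.2686]
ee_rot: [0.781, 3.043, 0.001]
wrist_force: [0.9, -0.4, -0.2]
gripper_width: 0.0125
grip_force: 0.0
```

Call:
drive_tool:
  series:
    - [-0.76, -0.5, -0.1, 0, 0, 0.8]
    - [-0.79, -0.44, -0.1, 0, 0, 0.8]
    - [-0.82, -0.41, -0.1, 0, 0, 0.8]
    - [-0.83, -0.36, -0.1, 0, 0, 0.8]
    - [-0.86, -0.31, -0.1, 0, 0, 0.8]

```text
time_s: 2.4
ee_pos: [0.2944, 0.2153, 0.2888]
ee_rot: [1.197, 2.904, 0.002]
wrist_force: [0.8, -0.2, 0.4]
gripper_width: 0.0
grip_force: 0.0
```

Call:
drive_tool:
  series:
    - [-0.87, -0.26, -0.1, 0, 0, 0.8]
    - [-0.88, -0.21, -0.1, 0, 0, 0.8]
    - [-0.9, -0.17, -0.1, 0, 0, 0.8]
    - [-0.9, -0.11, -0.1, 0, 0, 0.8]
    - [-0.9, -0.06, -0.1, 0, 0, 0.8]

```text
time_s: 2.9
ee_pos: [0.3814, 0.0557, 0.3088]
ee_rot: [1.591, 2.708, 0.001]
wrist_force: [0.5, 0.1, -0.1]
gripper_width: 0.0006
grip_force: 0.0
```

Call:
drive_tool:
  series:
    - [-0.91, 0, -0.1, 0, 0, 0.8]
    - [-0.91, 0.04, -0.1, 0, 0, 0.8]
    - [-0.91, 0.09, -0.1, 0, 0, 0.8]
    - [-0.89, 0.14, -0.1, 0, 0, 0.8]
    - [-0.89, 0.2, -0.1, 0, 0, 0.8]

```text
time_s: 3.4
ee_pos: [0.4692, -0.1036, 0.3286]
ee_rot: [1.952, 2.461, 0.001]
wrist_force: [1.0, 0.0, 0.4]
gripper_width: 0.0003
grip_force: 0.0
```

```bash
python3 - <<'E'
from h import *
where()
i=r.camera_info('wrist');R=np.array(i['R']);print('cam',-R.T@i['t'],R[2].round(2))
w=r.snapshot('wrist');cv2.imwrite('pics/w1.png',w)
G={'station':(78,0,42),'peg_1':(85,85,100),'peg_2':(-85,85,100),'peg_3':(-85,-85,100),'peg_4':(85,-85,100),'head_handle':(53,0,174),'head_hinge':(158,0,108),'latch_grip':(-60,0,133)}
for l in G:
    if l in('peg_2','peg_3','peg_4'): print(l,proj(i,toW(G[l],Q))[0].round());continue
    print(l,proj(i,toW(G[l],Q))[0].round(),[(np.round(d['location']).tolist(),round(d['confidence'],2)) for d in r.tip_of('wrist',l)][:5])
E
```

```text
sealer [-96.9  19.3 328.6] yaw 0.2 down [ 0.001  0.    -1.   ] F [1.  0.  0.4] t 3.4
cam [ 0.4528535  -0.03559758  0.45477238] [ 0.06 -0.27 -0.96]
station [476. 216.] [([472.0, 216.0], 0.63)]
peg_1 [519. 141.] [([336.0, 135.0], 0.93), ([492.0, 302.0], 0.92), ([335.0, 305.0], 0.67)]
peg_2 [338. 140.]
peg_3 [336. 305.]
peg_4 [495. 306.]
head_handle [510. 251.] [([510.0, 250.0], 0.93)]
head_hinge [584. 231.] [([587.0, 228.0], 0.68)]
latch_grip [365. 237.] [([367.0, 242.0], 0.95), ([517.0, 143.0], 0.46)]
```

View pics/w1.png

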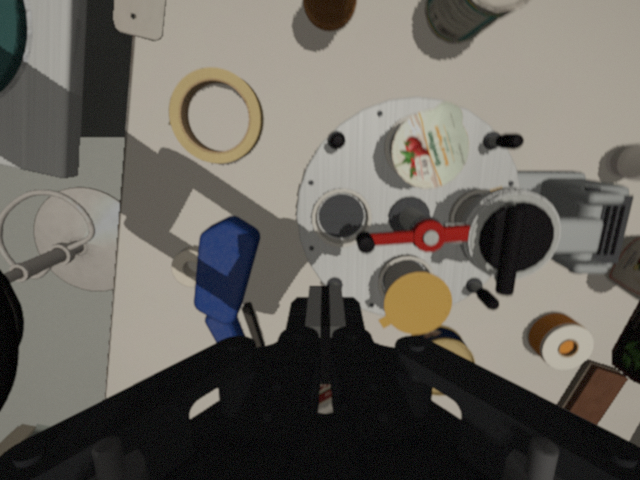

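```bash
python3 - <<'E'
from h import *
def P(phi,r0=62,z=143): a=np.radians(phi); return pose(r0*np.cos(a),r0*np.sin(a),z,phi-162)
e=rows(interp(here(),P(153),5))
rows([P(153+81*k/25) for k in range(1,26)],e)
E
```

```text
[[0.03,0.21,0.93,0,0,0.47],[0.04,0.21,0.92,0,0,0.48],[0.04,0.21,0.93,0,-0.01,0.47],[0.05,0.2,0.93,0,0,0.47],[0.06,0.21,0.92,0,0,0.47]]
[[-0.08,-0.03,0,0,0,-0.81],[-0.09,-0.02,0,0,0,-0.81],[-0.08,-0.03,0,0,0,-0.81],[-0.08,-0.02,0,0,0,-0.81],[-0.09,-0.03,0,0,0,-0.81]]
[[-0.08,-0.02,0,0,0,-0.81],[-0.09,-0.03,0,0,0,-0.81],[-0.08,-0.02,0,0,0,-0.81],[-0.09,-0.02,0,0,0,-0.81],[-0.08,-0.03,0,0,0,-0.81]]
[[-0.08,-0.02,0,0,0,-0.81],[-0.09,-0.03,0,0,0,-0.81],[-0.08,-0.02,0,0,0,-0.81],[-0.09,-0.03,0,0,0,-0.81],[-0.08,-0.02,0,0,0,-0.81]]
[[-0.08,-0.03,0,0,0,-0.81],[-0.09,-0.02,0,0,0,-0.81],[-0.08,-0.03,0,0,0,-0.81],[-0.09,-0.02,0,0,0,-0.81],[-0.08,-0.03,0,0,0,-0.81]]
[[-0.08,-0.02,0,0,0,-0.81],[-0.09,-0.03,0,0,0,-0.81],[-0.08,-0.02,0,0,0,-0.81],[-0.09,-0.03,0,0,0,-0.81],[-0.08,-0.02,0,0,0,-0.81]]
```

Call:
drive_tool:
  series:
    - [0.03, 0.21, 0.93, 0, 0, 0.47]
    - [0.04, 0.21, 0.92, 0, 0, 0.47]
    - [0.04, 0.21, 0.93, 0, 0, 0.47]
    - [0.05, 0.2, 0.93, 0, 0, 0.47]
    - [0.06, 0.21, 0.92, 0, 0, 0.47]

```text
time_s: 4.2
ee_pos: [0.5081, -0.085, 0.1422]
ee_rot: [2.143, 2.296, 0.001]
wrist_force: [0.1, 0.2, 0.9]
gripper_width: -0.0003
grip_force: 0.0
```

Call:
drive_tool:
  series:
    - [-0.08, -0.03, 0, 0, 0, -0.81]
    - [-0.09, -0.02, 0, 0, 0, -0.81]
    - [-0.08, -0.03, 0, 0, 0, -0.81]
    - [-0.08, -0.02, 0, 0, 0, -0.81]
    - [-0.09, -0.03, 0, 0, 0, -0.81]

```text
time_s: 4.7
ee_pos: [0.5059, -0.1022, 0.1435]
ee_rot: [-1.794, -2.579, -0.002]
wrist_force: [0.6, 1.1, 0.3]
gripper_width: -0.0001
grip_force: 0.5
```

```bash
python3 -c "
from h import *
where()"
```

```text
sealer [-60.8  12.4 143.5] yaw 7.5 down [ 0.001  0.001 -1.   ] F [0.6 1.1 0.3] t 4.7
```

Call:
drive_tool:
  series:
    - [-0.08, -0.02, 0, 0, 0, -0.81]
    - [-0.09, -0.03, 0, 0, 0, -0.81]
    - [-0.08, -0.02, 0, 0, 0, -0.81]
    - [-0.09, -0.02, 0, 0, 0, -0.81]
    - [-0.08, -0.03, 0, 0, 0, -0.81]

```text
time_s: 5.2
ee_pos: [0.5091, -0.1193, 0.1435]
ee_rot: [-1.412, -2.806, -0.002]
wrist_force: [0.5, 1.2, 0.1]
gripper_width: -0.0
grip_force: 0.5
```

Call:
drive_tool:
  series:
    - [-0.08, -0.02, 0, 0, 0, -0.81]
    - [-0.09, -0.03, 0, 0, 0, -0.81]
    - [-0.08, -0.02, 0, 0, 0, -0.81]
    - [-0.09, -0.03, 0, 0, 0, -0.81]
    - [-0.08, -0.02, 0, 0, 0, -0.81]

```text
time_s: 5.7
ee_pos: [0.5169, -0.1349, 0.1435]
ee_rot: [-1.003, -2.977, -0.001]
wrist_force: [-0.8, 1.2, 0.2]
gripper_width: -0.0001
grip_force: 0.5
```

Call:
drive_tool:
  series:
    - [-0.08, -0.03, 0, 0, 0, -0.81]
    - [-0.09, -0.02, 0, 0, 0, -0.81]
    - [-0.08, -0.03, 0, 0, 0, -0.81]
    - [-0.09, -0.02, 0, 0, 0, -0.81]
    - [-0.08, -0.03, 0, 0, 0, -0.81]

```text
time_s: 6.2
ee_pos: [0.5286, -0.1479, 0.1434]
ee_rot: [-0.573, -3.088, -0.001]
wrist_force: [-0.7, 0.5, -0.1]
gripper_width: 0.0
grip_force: 0.5
```

Call:
drive_tool:
  series:
    - [-0.08, -0.02, 0, 0, 0, -0.81]
    - [-0.09, -0.03, 0, 0, 0, -0.81]
    - [-0.08, -0.02, 0, 0, 0, -0.81]
    - [-0.09, -0.03, 0, 0, 0, -0.81]
    - [-0.08, -0.02, 0, 0, 0, -0.81]

```text
time_s: 6.7
ee_pos: [0.5435, -0.1569, 0.1434]
ee_rot: [-0.133, -3.138, -0.001]
wrist_force: [-1.2, 0.2, 0.3]
gripper_width: 0.0004
grip_force: 0.5
```

```bash
python3 - <<'E'
from h import *
where()
for c in('top','wrist'):
  r.snapshot(c)
  for d in r.tip_of(c,'latch_grip')[:3]:
    w=unproj(c,d['location'],.138)[:2]-Q[:2];cc,s=np.cos(Q[2]),np.sin(Q[2]);w=np.array([cc*w[0]+s*w[1],-s*w[0]+cc*w[1]])
    print(c,d['confidence'],w,np.linalg.norm(w),np.arctan2(-w[1],-w[0]))
# plan: retreat, up, over the handle
a=here();b=(a[0]+[0,0,.08],a[1])
e=rows(interp(a,b,2)+interp(b,pose(53,0,270,0),8)+interp(pose(53,0,270,0),pose(53,0,225,0),0) if 0 else interp(a,(a[0]+[0,0,.06],a[1]),2)+interp((a[0]+[0,0,.06],a[1]),pose(45,0,250,0),18))
E
```

```text
sealer [-36.4 -49.2 143.4] yaw 72.3 down [-0.001  0.001 -1.   ] F [-1.2  0.2  0.3] t 6.7Traceback (most recent call last):
  File "<stdin>", line 10, in <module>
  File "h.py", line 22, in rows
    v=np.round(np.r_[d,t],2); v[v==0]=0; assert abs(v).max()<=1,v
                                                ^^^^^^^^^^^^^^^
AssertionError: [ 0.05  0.12 -0.07  0.    0.    1.01]
```

```bash
python3 - <<'E'
from h import *
a=here();b=(a[0]+[0,0,.07],a[1])
e=rows(interp(a,b,2)+interp(b,pose(50,0,240,0),18))
E
```

```text
Traceback (most recent call last):
  File "h.py", line 22, in rows
    v=np.round(np.r_[d,t],2); v[v==0]=0; assert abs(v).max()<=1,v
                                                ^^^^^^^^^^^^^^^
AssertionError: [ 0.05  0.12 -0.04  0.    0.    1.01]
```

```bash
python3 - <<'E'
from h import *
a=here();b=(a[0]+[0,0,.07],a[1])
e=rows(interp(a,b,2)+interp(b,pose(50,0,240,1),18))
E
```

```text
[[0,0,-0.87,0,0,0],[0,0,-0.88,0,0,0],[-0.09,0.1,-0.04,0,0,0.99],[-0.09,0.11,-0.03,0,0,0.98],[-0.08,0.12,-0.04,0,0,0.99]]
[[-0.06,0.12,-0.04,0,0,0.99],[-0.07,0.12,-0.03,0,0,0.98],[-0.05,0.13,-0.04,0,0,0.99],[-0.04,0.13,-0.04,0,0,0.98],[-0.04,0.13,-0.03,0,0,0.99]]
[[-0.02,0.14,-0.04,0,0,0.99],[-0.02,0.14,-0.04,0,0,0.98],[0,0.14,-0.03,0,0,0.99],[0,0.13,-0.04,0,0,0.99],[0.02,0.14,-0.04,0.01,0,0.98]]
[[0.02,0.14,-0.04,0,0,0.99],[0.03,0.13,-0.03,0,0,0.99],[0.04,0.14,-0.04,0,0,0.98],[0.05,0.12,-0.04,0,0,0.99],[0.06,0.13,-0.03,0,0.01,0.99]]
```

Call:
drive_tool:
  series:
    - [0, 0, -0.87, 0, 0, 0]
    - [0, 0, -0.88, 0, 0, 0]
    - [-0.09, 0.1, -0.04, 0, 0, 0.99]
    - [-0.09, 0.11, -0.03, 0, 0, 0.98]
    - [-0.08, 0.12, -0.04, 0, 0, 0.99]

```text
time_s: 7.4
ee_pos: [0.5565, -0.1467, 0.2184]
ee_rot: [0.468, 3.105, -0.0]
wrist_force: [-0.3, 0.3, -0.1]
gripper_width: -0.0006
grip_force: 0.0
```

Call:
drive_tool:
  series:
    - [-0.06, 0.12, -0.04, 0, 0, 0.99]
    - [-0.07, 0.12, -0.03, 0, 0, 0.98]
    - [-0.05, 0.13, -0.04, 0, 0, 0.99]
    - [-0.04, 0.13, -0.04, 0, 0, 0.98]
    - [-0.04, 0.13, -0.03, 0, 0, 0.99]
  hand: 46

```text
time_s: 7.9
ee_pos: [0.5765, -0.128, 0.2251]
ee_rot: [0.993, 2.98, 0.0]
wrist_force: [0.0, -0.4, -0.6]
gripper_width: 0.0462
grip_force: 0.0
```

Call:
drive_tool:
  series:
    - [-0.02, 0.14, -0.04, 0, 0, 0.99]
    - [-0.02, 0.14, -0.04, 0, 0, 0.98]
    - [0, 0.14, -0.03, 0, 0, 0.99]
    - [0, 0.13, -0.04, 0, 0, 0.99]
    - [0.02, 0.14, -0.04, 0, 0, 0.98]

```text
time_s: 8.4
ee_pos: [0.5964, -0.1088, 0.2326]
ee_rot: [1.489, 2.766, 0.0]
wrist_force: [0.5, 0.5, -0.7]
gripper_width: 0.046
grip_force: 0.0
```

Call:
drive_tool:
  series:
    - [0.02, 0.14, -0.04, 0, 0, 0.99]
    - [0.03, 0.13, -0.03, 0, 0, 0.99]
    - [0.04, 0.14, -0.04, 0, 0, 0.98]
    - [0.05, 0.12, -0.04, 0, 0, 0.99]
    - [0.06, 0.13, -0.03, 0, 0, 0.99]

```text
time_s: 8.9
ee_pos: [0.6169, -0.09, 0.2399]
ee_rot: [1.941, 2.47, 0.001]
wrist_force: [0.2, 0.9, 0.2]
gripper_width: 0.0461
grip_force: 0.0
```

```bash
cat >> h.py <<'E'
def find(c,l,z,n=3):
  for d in r.tip_of(c,l)[:n]:
    w=unproj(c,d['location'],z)[:2]-Q[:2];cc,s=np.cos(Q[2]),np.sin(Q[2])
    print(c,l,round(d['confidence'],2),np.round(d['location']),'sealer',np.round(1000*np.array([cc*w[0]+s*w[1],-s*w[0]+cc*w[1]])))
E
python3 - <<'E'
from h import *
where()
for c in('top','wrist','scene'):
  cv2.imwrite(f'pics/{c}2.png',r.snapshot(c))
  find(c,'latch_grip',.136);find(c,'head_handle',.174,2)
im=np.hstack([cv2.resize(cv2.imread('pics/wrist2.png'),(400,300)),cv2.resize(cv2.imread('pics/scene2.png')[180:400,240:533],(400,300))]);cv2.imwrite('pics/c2.png',im)
E
```

```text
sealer [ 50.1  -0.4 239.9] yaw 0.8 down [ 0.001 -0.    -1.   ] F [0.2 0.9 0.2] t 8.9
top latch_grip 0.62 [401. 236.] sealer [-18. -49.]
top head_handle 0.73 [375. 207.] sealer [56.  1.]
wrist latch_grip 0.64 [228. 318.] sealer [-17. -55.]
wrist head_handle 0.95 [328. 266.] sealer [51. -1.]
scene latch_grip 0.66 [384. 286.] sealer [-24. -52.]
scene head_handle 0.58 [381. 233.] sealer [55.  2.]
```

View pics/c2.png

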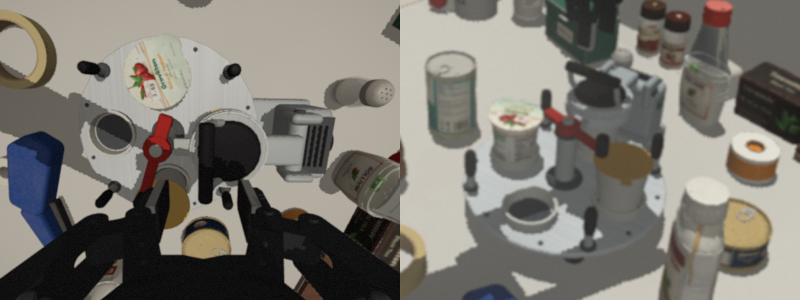

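```bash
python3 - <<'E'
from h import *
def H(th,dz=-2): 
    c,s=np.cos(th),np.sin(th); return pose(158-105*c+66*s,0,108+66*c+105*s+dz,0)
a=here();e=rows(interp(a,H(0),2)+[H(0)]*3)
e=rows([H(0)]*0+[H(.7*k/20) for k in range(1,21)],H(0))
E
```

```text
[[0.01,0.04,0.84,0,0,0.12],[0.02,0.04,0.85,0,0,0.12],[0,0,0,0,0,0],[0,0,0,0,0,0],[0,0,0,0,0,0]]
[[0,0.06,-0.09,0,0,0],[0,0.06,-0.09,0,0,0],[0,0.07,-0.09,0,0,0],[0,0.07,-0.08,0,0,0],[0,0.07,-0.08,0,0,0]]
[[0,0.07,-0.08,0,0,0],[0,0.08,-0.08,0,0,0],[0,0.08,-0.07,0,0,0],[0,0.08,-0.07,0,0,0],[0,0.08,-0.07,0,0,0]]
[[0,0.09,-0.07,0,0,0],[0,0.09,-0.06,0,0,0],[0,0.09,-0.06,0,0,0],[0,0.1,-0.05,0,0,0],[0,0.09,-0.05,0,0,0]]
[[0,0.1,-0.05,0,0,0],[0,0.1,-0.05,0,0,0],[0,0.1,-0.04,0,0,0],[0,0.1,-0.04,0,0,0],[0,0.1,-0.03,0,0,0]]
```

Call:
drive_tool:
  series:
    - [0.01, 0.04, 0.84, 0, 0, 0.12]
    - [0.02, 0.04, 0.85, 0, 0, 0.12]
    - [0, 0, 0, 0, 0, 0]
    - [0, 0, 0, 0, 0, 0]
    - [0, 0, 0, 0, 0, 0]

```text
time_s: 9.85
ee_pos: [0.6208, -0.0891, 0.1745]
ee_rot: [1.956, 2.454, 0.003]
wrist_force: [-0.5, 0.3, 1.6]
gripper_width: 0.046
grip_force: 0.0
```

Call:
drive_tool:
  series:
    - [0, 0, 0, 0, 0, 0]
    - [0, 0, 0, 0, 0, 0]
    - [0, 0, 0, 0, 0, 0]
    - [0, 0, 0, 0, 0, 0]
    - [0, 0, 0, 0, 0, 0]
  hand: 0

```text
time_s: 10.35
ee_pos: [0.6192, -0.0893, 0.174]
ee_rot: [1.958, 2.456, -0.002]
wrist_force: [-5.0, -1.1, 6.1]
gripper_width: 0.012
grip_force: 58.5
```

Call:
drive_tool:
  series:
    - [0, 0.06, -0.09, 0, 0, 0]
    - [0, 0.06, -0.09, 0, 0, 0]
    - [0, 0.07, -0.09, 0, 0, 0]
    - [0, 0.07, -0.08, 0, 0, 0]
    - [0, 0.07, -0.08, 0, 0, 0]

```text
time_s: 10.85
ee_pos: [0.6274, -0.0874, 0.1862]
ee_rot: [-1.953, -2.446, 0.018]
wrist_force: [-12.1, -4.7, -2.8]
gripper_width: 0.0118
grip_force: 58.3
```

```bash
python3 -c "
from h import *
where()"
```

```text
sealer [ 60.8  -0.2 186.2] yaw -0.1 down [-0.016 -0.002 -1.   ] F [-12.1  -4.7  -2.8] t 10.85
```

Call:
drive_tool:
  series:
    - [0, 0.07, -0.08, 0, 0, 0]
    - [0, 0.08, -0.08, 0, 0, 0]
    - [0, 0.08, -0.07, 0, 0, 0]
    - [0, 0.08, -0.07, 0, 0, 0]
    - [0, 0.08, -0.07, 0, 0, 0]

```text
time_s: 11.35
ee_pos: [0.642, -0.084, 0.2029]
ee_rot: [-1.953, -2.446, 0.019]
wrist_force: [-18.3, -3.7, 7.2]
gripper_width: 0.0119
grip_force: 58.6
```

Call:
drive_tool:
  series:
    - [0, 0.09, -0.07, 0, 0, 0]
    - [0, 0.09, -0.06, 0, 0, 0]
    - [0, 0.09, -0.06, 0, 0, 0]
    - [0, 0.1, -0.05, 0, 0, 0]
    - [0, 0.09, -0.05, 0, 0, 0]

```text
time_s: 11.85
ee_pos: [0.6605, -0.0798, 0.2178]
ee_rot: [-1.955, -2.449, 0.015]
wrist_force: [-17.0, -2.8, 9.8]
gripper_width: 0.0122
grip_force: 58.4
```

Call:
drive_tool:
  series:
    - [0, 0.1, -0.05, 0, 0, 0]
    - [0, 0.1, -0.05, 0, 0, 0]
    - [0, 0.1, -0.04, 0, 0, 0]
    - [0, 0.1, -0.04, 0, 0, 0]
    - [0, 0.1, -0.03, 0, 0, 0]

```text
time_s: 12.35
ee_pos: [0.6814, -0.075, 0.229]
ee_rot: [-1.958, -2.453, 0.009]
wrist_force: [-15.3, -1.1, 14.7]
gripper_width: 0.012
grip_force: 58.6
```

```bash
python3 - <<'E'
from h import *
where()
cv2.imwrite('pics/s3.png',r.snapshot('scene'));find('scene','head_handle',.226);cv2.imwrite('pics/s3c.png',cv2.resize(cv2.imread('pics/s3.png')[130:400,200:560],(800,600)))
E
```

```text
sealer [ 1.163e+02 -1.000e-01  2.290e+02] yaw -0.1 down [-0.006 -0.003 -1.   ] F [-15.3  -1.1  14.7] t 12.35
scene head_handle 0.8 [402. 196.] sealer [106.  -6.]
```

View pics/s3c.png

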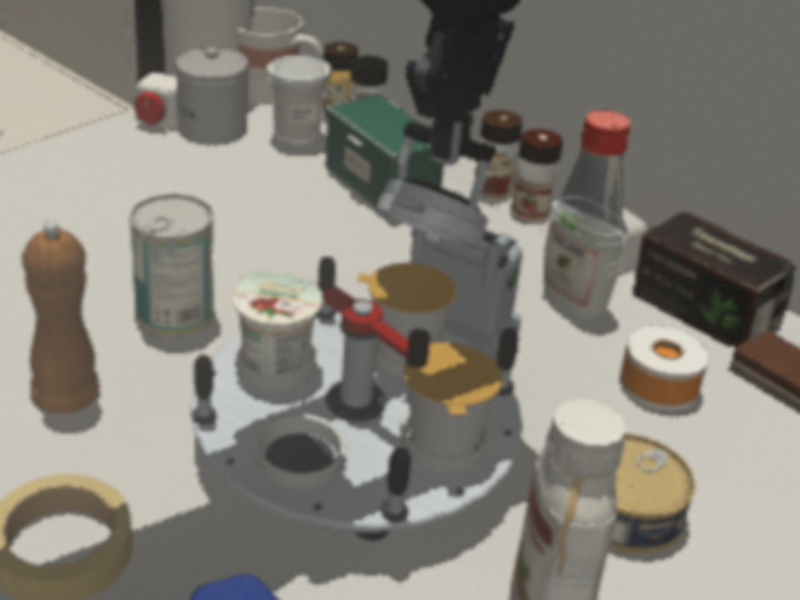

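Call:
drive_tool:
  series:
    - [0, 0, 0, 0, 0, 0]
    - [0, 0, 0, 0, 0, 0]
    - [0, 0, 0, 0, 0, 0]
    - [0, 0, 0, 0, 0, 0]
    - [0, 0, -0.3, 0, 0, 0]
  hand: 46

```text
time_s: 12.95
ee_pos: [0.6844, -0.0735, 0.233]
ee_rot: [-1.955, -2.453, 0.004]
wrist_force: [0.3, 0.4, 0.0]
gripper_width: 0.0463
grip_force: 0.0
```

Call:
drive_tool:
  series:
    - [0, 0, -0.4, 0, 0, 0]
    - [0, 0, -0.5, 0, 0, 0]
    - [0, 0, -0.5, 0, 0, 0]
    - [0, 0, 0, 0, 0, 0]
    - [0, 0, 0, 0, 0, 0]

```text
time_s: 13.45
ee_pos: [0.6856, -0.0738, 0.2926]
ee_rot: [1.957, 2.456, 0.001]
wrist_force: [0.2, -1.1, -0.3]
gripper_width: 0.0457
grip_force: 0.0
```

```bash
python3 - <<'E'
from h import *
where()
for c in('wrist','scene','top'):
  r.snapshot(c);
  for l,z in(('head_handle',.225),('latch_grip',.136)): find(c,l,z,1)
  find(c,'peg_2',.1,5)
# to behind peg_2: pusher at angle 153 r120, tool y tangential
def P(phi,r0=120,z=96): a=np.radians(phi); return pose(r0*np.cos(a),r0*np.sin(a),z,phi-90)
a=here();v=P(153,122,240)
e=rows(interp(a,v,20));
e=rows(interp(v,P(153),5),e)
e=rows([P(153-99*k/30) for k in range(1,31)],e)
E
```

```text
sealer [1.206e+02 1.000e-01 2.926e+02] yaw 0.0 down [ 0.002 -0.    -1.   ] F [ 0.2 -1.1 -0.3] t 13.45
wrist head_handle 0.68 [321. 261.] sealer [117.   3.]
wrist latch_grip 0.58 [164. 292.] sealer [-15. -55.]
wrist peg_2 0.69 [279. 117.] sealer [81. 85.]
wrist peg_2 0.63 [285. 303.] sealer [ 81. -82.]
wrist peg_2 0.61 [ 77. 113.] sealer [-86.  88.]
wrist peg_2 0.6 [111. 302.] sealer [-85. -82.]
scene head_handle 0.97 [403. 193.] sealer [118.  -0.]
scene latch_grip 0.75 [384. 286.] sealer [-24. -53.]
scene peg_2 0.88 [289. 293.] sealer [-93.  84.]
scene peg_2 0.81 [378. 331.] sealer [-84. -80.]
scene peg_2 0.65 [431. 278.] sealer [ 87. -85.]
scene peg_2 0.55 [346. 246.] sealer [82. 87.]
top head_handle 0.84 [375. 175.] sealer [117.  -5.]
top latch_grip 0.22 [364. 208.] sealer [64. 19.]
top peg_2 0.96 [336. 205.] sealer [89. 79.]
top peg_2 0.61 [341. 240.] sealer [ 6. 85.]
[[0.07,-0.29,0.06,0,0,-0.79],[0.08,-0.28,0.07,0,0,-0.78],[0.1,-0.28,0.06,0,0,-0.79],[0.12,-0.27,0.07,0,0,-0.79],[0.13,-0.26,0.06,0,0,-0.79]]
[[0.14,-0.26,0.07,0,0,-0.78],[0.16,-0.25,0.06,0,0,-0.79],[0.17,-0.24,0.07,0
[... 426 characters left out ...]
0,0,0],[-0.01,0,0.72,0,0,0]]
[[0,0.17,0,0,0,0.83],[-0.01,0.17,0,0,0,0.82],[0,0.18,0,0,0,0.83],[-0.01,0.17,0,0,0,0.82],[0,0.17,0,0,0,0.83]]
[[-0.01,0.17,0,0,0,0.82],[0,0.18,0,0,0,0.83],[-0.01,0.17,0,0,0,0.82],[0,0.17,0,0,0,0.83],[-0.01,0.17,0,0,0,0.82]]
[[0,0.18,0,0,0,0.83],[-0.01,0.17,0,0,0,0.82],[0,0.17,0,0,0,0.83],[-0.01,0.18,0,0,0,0.82],[0,0.17,0,0,0,0.83]]
[[-0.01,0.17,0,0,0,0.82],[0,0.17,0,0,0,0.83],[-0.01,0.18,0,0,0,0.82],[0,0.17,0,0,0,0.83],[-0.01,0.17,0,0,0,0.82]]
[[0,0.17,0,0,0,0.83],[-0.01,0.18,0,0,0,0.82],[0,0.17,0,0,0,0.83],[-0.01,0.17,0,0,0,0.82],[0,0.18,0,0,0,0.83]]
[[-0.01,0.17,0,0,0,0.82],[0,0.17,0,0,0,0.83],[-0.01,0.17,0,0,0,0.82],[0,0.18,0,0,0,0.83],[-0.01,0.17,0,0,0,0.82]]
```

Call:
drive_tool:
  series:
    - [0.07, -0.29, 0.06, 0, 0, -0.79]
    - [0.08, -0.28, 0.06, 0, 0, -0.79]
    - [0.1, -0.28, 0.06, 0, 0, -0.79]
    - [0.12, -0.27, 0.07, 0, 0, -0.79]
    - [0.13, -0.26, 0.06, 0, 0, -0.79]
  hand: 0

```text
time_s: 14.55
ee_pos: [0.6258, -0.073, 0.2795]
ee_rot: [1.599, 2.704, 0.0]
wrist_force: [-0.0, 0.4, 0.1]
gripper_width: 0.0003
grip_force: 0.0
```

Call:
drive_tool:
  series:
    - [0.14, -0.26, 0.07, 0, 0, -0.78]
    - [0.16, -0.25, 0.06, 0, 0, -0.79]
    - [0.17, -0.24, 0.07, 0, 0, -0.79]
    - [0.18, -0.23, 0.06, 0, 0, -0.79]
    - [0.2, -0.21, 0.07, 0, 0, -0.78]

```text
time_s: 15.05
ee_pos: [0.5672, -0.0725, 0.2665]
ee_rot: [1.214, 2.897, 0.0]
wrist_force: [-0.3, -0.1, 0.8]
gripper_width: -0.0003
grip_force: 0.0
```

Call:
drive_tool:
  series:
    - [0.21, -0.21, 0.06, 0, 0, -0.79]
    - [0.22, -0.2, 0.07, 0, 0, -0.79]
    - [0.23, -0.18, 0.06, 0, 0, -0.79]
    - [0.24, -0.17, 0.07, 0, 0, -0.78]
    - [0.25, -0.16, 0.06, 0, 0, -0.79]

```text
time_s: 15.55
ee_pos: [0.508, -0.0717, 0.2536]
ee_rot: [0.805, 3.036, 0.0]
wrist_force: [0.2, -1.0, -0.2]
gripper_width: -0.0
grip_force: 0.0
```

Call:
drive_tool:
  series:
    - [0.26, -0.14, 0.07, 0, 0, -0.79]
    - [0.26, -0.13, 0.06, 0, 0, -0.79]
    - [0.27, -0.12, 0.07, 0, 0, -0.78]
    - [0.28, -0.1, 0.06, 0, 0, -0.79]
    - [0.28, -0.08, 0.07, 0, 0, -0.79]

```text
time_s: 16.05
ee_pos: [0.4493, -0.0711, 0.2405]
ee_rot: [0.381, 3.118, -0.0]
wrist_force: [0.0, 0.7, 0.1]
gripper_width: 0.0003
grip_force: 0.0
```

```bash
python3 - <<'E'
from h import *
where()
cv2.imwrite('pics/w4.png',r.snapshot('wrist'))
find('wrist','peg_2',.1,5)
def P(phi,r0=120,z=96): a=np.radians(phi); return pose(r0*np.cos(a),r0*np.sin(a),z,phi-90)
rows(interp(here(),P(153),5))
E
```

```text
sealer [-109.1   55.4  240.5] yaw 63.2 down [ 0.001 -0.    -1.   ] F [0.  0.7 0.1] t 16.05
wrist peg_2 0.93 [375. 239.] sealer [-88.  87.]
wrist peg_2 0.7 [458. 406.] sealer [83. 88.]
wrist peg_2 0.59 [188. 333.] sealer [-84. -84.]
[[-0.01,0,0.72,0,0,0],[-0.02,0,0.72,0,0,0],[-0.01,0,0.73,0,0,0],[-0.02,0,0.72,0,0,0],[-0.01,0,0.72,0,0,0]]
```

Call:
drive_tool:
  series:
    - [-0.01, 0, 0.72, 0, 0, 0]
    - [-0.02, 0, 0.72, 0, 0, 0]
    - [-0.01, 0, 0.72, 0, 0, 0]
    - [-0.02, 0, 0.72, 0, 0, 0]
    - [-0.01, 0, 0.72, 0, 0, 0]

```text
time_s: 16.65
ee_pos: [0.4533, -0.0719, 0.0956]
ee_rot: [0.387, 3.116, -0.0]
wrist_force: [0.1, 0.3, 0.4]
gripper_width: 0.0003
grip_force: 0.0
```

Call:
drive_tool:
  series:
    - [0, 0.17, 0, 0, 0, 0.83]
    - [-0.01, 0.17, 0, 0, 0, 0.82]
    - [0, 0.18, 0, 0, 0, 0.83]
    - [-0.01, 0.17, 0, 0, 0, 0.82]
    - [0, 0.17, 0, 0, 0, 0.83]

```text
time_s: 17.15
ee_pos: [0.4653, -0.0405, 0.0958]
ee_rot: [-0.834, -3.028, 0.003]
wrist_force: [-1.3, -1.1, -0.9]
gripper_width: -0.0001
grip_force: 0.7
```

Call:
drive_tool:
  series:
    - [-0.01, 0.17, 0, 0, 0, 0.82]
    - [0, 0.18, 0, 0, 0, 0.83]
    - [-0.01, 0.17, 0, 0, 0, 0.82]
    - [0, 0.17, 0, 0, 0, 0.83]
    - [-0.01, 0.17, 0, 0, 0, 0.82]

```text
time_s: 17.65
ee_pos: [0.4876, -0.0132, 0.0965]
ee_rot: [1.26, 2.878, -0.0]
wrist_force: [-1.6, -0.6, -0.5]
gripper_width: 0.0
grip_force: 0.5
```

```bash
python3 - <<'E'
from h import *
where()
for c in('scene','top'):
  r.snapshot(c);find(c,'peg_2',.1,5);find(c,'strawberry_tub',.044,2)
E
```

```text
sealer [-58.9 103.3  96.5] yaw 29.8 down [ 0. -0. -1.] F [-1.6 -0.6 -0.5] t 17.65
scene peg_2 0.95 [342. 330.] sealer [-114.  -35.]
scene peg_2 0.77 [295. 272.] sealer [-40. 114.]
scene peg_2 0.66 [434. 295.] sealer [  45. -110.]
scene peg_2 0.64 [374. 246.] sealer [115.  45.]
scene strawberry_tub 0.93 [335. 286.] sealer [28. 74.]
top peg_2 0.73 [420. 209.] sealer [  38. -114.]
top peg_2 0.59 [350. 189.] sealer [119.  38.]
top peg_2 0.57 [403. 281.] sealer [-119.  -36.]
top strawberry_tub 0.57 [341. 225.] sealer [43. 72.]
top strawberry_tub 0.3 [364. 207.] sealer [77.  8.]
```

Call:
drive_tool:
  series:
    - [0, 0.18, 0, 0, 0, 0.83]
    - [-0.01, 0.17, 0, 0, 0, 0.82]
    - [0, 0.17, 0, 0, 0, 0.83]
    - [-0.01, 0.18, 0, 0, 0, 0.82]
    - [0, 0.17, 0, 0, 0, 0.83]

```text
time_s: 18.45
ee_pos: [0.5152, 0.0062, 0.0962]
ee_rot: [-1.658, -2.668, 0.001]
wrist_force: [-0.4, -0.2, -1.0]
gripper_width: -0.0003
grip_force: 0.5
```

Call:
drive_tool:
  series:
    - [-0.01, 0.17, 0, 0, 0, 0.82]
    - [0, 0.17, 0, 0, 0, 0.83]
    - [-0.01, 0.18, 0, 0, 0, 0.82]
    - [0, 0.17, 0, 0, 0, 0.83]
    - [-0.01, 0.17, 0, 0, 0, 0.82]

```text
time_s: 18.95
ee_pos: [0.5479, 0.0168, 0.0962]
ee_rot: [-2.023, -2.403, 0.001]
wrist_force: [-0.6, 0.2, 0.8]
gripper_width: -0.0001
grip_force: 0.4
```

Call:
drive_tool:
  series:
    - [0, 0.17, 0, 0, 0, 0.83]
    - [-0.01, 0.18, 0, 0, 0, 0.82]
    - [0, 0.17, 0, 0, 0, 0.83]
    - [-0.01, 0.17, 0, 0, 0, 0.82]
    - [0, 0.18, 0, 0, 0, 0.83]

```text
time_s: 19.45
ee_pos: [0.5823, 0.0178, 0.0961]
ee_rot: [-2.347, -2.087, 0.002]
wrist_force: [-4.9, -0.7, 2.3]
gripper_width: -0.0001
grip_force: 2.9
```

```bash
python3 - <<'E'
from h import *
where()
for c in('scene','top'):
  r.snapshot(c);find(c,'peg_2',.1,5);find(c,'strawberry_tub',.044,2)
def P(phi,r0=120,z=96): a=np.radians(phi); return pose(r0*np.cos(a),r0*np.sin(a),z,phi-90)
rows(interp(here(),P(57.5),5))
E
```

```text
sealer [ 40.4 112.4  96.1] yaw -19.6 down [-0.002 -0.    -1.   ] F [-4.9 -0.7  2.3] t 19.45
scene peg_2 0.88 [400. 326.] sealer [ -55. -101.]
scene peg_2 0.66 [331. 249.] sealer [ 57. 105.]
scene peg_2 0.59 [293. 302.] sealer [-107.   64.]
scene peg_2 0.58 [424. 269.] sealer [102. -64.]
scene strawberry_tub 0.88 [375. 287.] sealer [71. 12.]
scene strawberry_tub 0.67 [409. 238.] sealer [261.  40.]
top peg_2 0.97 [362. 285.] sealer [-107.   60.]
top peg_2 0.75 [391. 186.] sealer [105. -60.]
top peg_2 0.64 [365. 208.] sealer [68. 13.]
top peg_2 0.63 [427. 249.] sealer [ -59. -109.]
top peg_2 0.4 [292. 295.] sealer [-97. 223.]
top strawberry_tub 0.56 [358. 210.] sealer [71. 23.]
[[-0.01,0.13,0,0,0,0.65],[-0.01,0.14,0,-0.01,0,0.66],[0,0.13,0,0,0.01,0.65],[0,0.14,0,0,0,0.65],[0.02,0.13,0,-0.01,0,0.65]]
```

Call:
drive_tool:
  series:
    - [-0.01, 0.13, 0, 0, 0, 0.65]
    - [-0.01, 0.14, 0, 0, 0, 0.65]
    - [0, 0.13, 0, 0, 0, 0.65]
    - [0, 0.14, 0, 0, 0, 0.65]
    - [0, 0.13, 0, 0, 0, 0.65]

```text
time_s: 20.25
ee_pos: [0.6093, 0.0121, 0.0965]
ee_rot: [2.567, 1.809, 0.003]
wrist_force: [0.2, 0.7, 1.2]
gripper_width: -0.0
grip_force: 0.0
```

```bash
python3 - <<'E'
from h import *
where()
for c in('scene','top'):
  cv2.imwrite(f'pics/{c}5.png',r.snapshot(c));find(c,'peg_2',.1,5);find(c,'strawberry_tub',.044,2)
def P(phi,r0=120,z=96): a=np.radians(phi); return pose(r0*np.cos(a),r0*np.sin(a),z,phi-90)
b=P(65,123)
e=rows(interp(here(),b,2)+interp(b,P(68,125,200),3))
E
```

```text
sealer [ 65.5 100.9  96.5] yaw -32.5 down [ 0.002  0.    -1.   ] F [0.2 0.7 1.2] t 20.25
scene peg_2 0.89 [433. 279.] sealer [ 85. -89.]
scene peg_2 0.84 [381. 332.] sealer [-84. -85.]
scene peg_2 0.68 [347. 246.] sealer [82. 85.]
scene peg_2 0.66 [289. 290.] sealer [-86.  91.]
scene strawberry_tub 0.85 [382. 287.] sealer [79.  2.]
top peg_2 0.84 [349. 278.] sealer [-86.  86.]
top peg_2 0.71 [403. 187.] sealer [ 98. -87.]
top peg_2 0.59 [423. 263.] sealer [-89. -92.]
top strawberry_tub 0.61 [365. 205.] sealer [80.  4.]
[[0.02,-0.21,0,0,0,-0.93],[0.04,-0.2,0.01,0,0,-0.93],[0.02,-0.05,-0.87,0,0,-0.25],[0.01,-0.06,-0.86,0,0,-0.25],[0.02,-0.05,-0.87,0,0,-0.25]]
```

Call:
drive_tool:
  series:
    - [0.02, -0.21, 0, 0, 0, -0.93]
    - [0.04, -0.2, 0, 0, 0, -0.93]
    - [0.02, -0.05, -0.87, 0, 0, -0.25]
    - [0.01, -0.06, -0.87, 0, 0, -0.25]
    - [0.02, -0.05, -0.87, 0, 0, -0.25]

```text
time_s: 21.05
ee_pos: [0.5873, 0.0227, 0.2017]
ee_rot: [-2.389, -2.039, 0.0]
wrist_force: [0.9, -0.1, -0.5]
gripper_width: -0.0
grip_force: 0.0
```

```bash
python3 - <<'E'
from h import *
where()
a=here();b=(a[0]+[0,0,.09],a[1])
e=rows(interp(a,b,3)+interp(b,pose(116.5,0,290,0),7))
e=rows(interp(pose(116.5,0,290,0),pose(116.5,0,225,0),5),e)
E
```

```text
sealer [ 46.4 116.1 201.7] yaw -21.9 down [-0.001  0.    -1.   ] F [ 0.9 -0.1 -0.5] t 21.05
[[0,0,-0.75,0,0,0],[0,0,-0.75,0,0,0],[0,0,-0.75,0,0,0],[-0.29,0.39,0.01,0,0,-0.78],[-0.31,0.37,0,0,0,-0.79]]
[[-0.33,0.35,0.01,0,0,-0.78],[-0.35,0.33,0,0,0,-0.79],[-0.37,0.32,0.01,-0.01,0,-0.78],[-0.39,0.29,0,0,0,-0.78],[-0.4,0.27,0.01,0,0,-0.79]]
[[0,0,0.33,0,0,0],[0,0,0.32,0,0,0],[0,0,0.33,0,0,0],[0,0,0.32,0,0,0],[0,0,0.33,0,0,0]]
```

Call:
drive_tool:
  series:
    - [0, 0, -0.75, 0, 0, 0]
    - [0, 0, -0.75, 0, 0, 0]
    - [0, 0, -0.75, 0, 0, 0]
    - [-0.29, 0.39, 0, 0, 0, -0.78]
    - [-0.31, 0.37, 0, 0, 0, -0.79]

```text
time_s: 21.55
ee_pos: [0.6155, -0.0052, 0.2933]
ee_rot: [2.269, 2.167, 0.005]
wrist_force: [0.5, 0.4, -0.6]
gripper_width: 0.0001
grip_force: 0.0
```

Call:
drive_tool:
  series:
    - [-0.33, 0.35, 0, 0, 0, -0.78]
    - [-0.35, 0.33, 0, 0, 0, -0.79]
    - [-0.37, 0.32, 0, 0, 0, -0.78]
    - [-0.39, 0.29, 0, 0, 0, -0.78]
    - [-0.4, 0.27, 0, 0, 0, -0.79]
  hand: 46

```text
time_s: 22.05
ee_pos: [0.6822, -0.0757, 0.2907]
ee_rot: [-1.956, -2.459, -0.0]
wrist_force: [0.0, -0.1, 0.1]
gripper_width: 0.0461
grip_force: 0.0
```

```bash
python3 - <<'E'
from h import *
where()
w=r.snapshot('wrist');find('wrist','head_handle',.226,1);s=r.snapshot('scene');find('scene','head_handle',.226,1)
find('scene','strawberry_tub',.044,1)
cv2.imwrite('pics/c6.png',np.hstack([cv2.resize(w,(400,300)),cv2.resize(s[150:370,240:533],(400,300))]))
E
```

```text
sealer [116.9  -1.1 290.7] yaw 0.1 down [ 0.  0. -1.] F [ 0.  -0.1  0.1] t 22.05
wrist head_handle 0.92 [326. 267.] sealer [117.  -2.]
scene head_handle 0.83 [402. 192.] sealer [118.   2.]
scene strawberry_tub 0.72 [277. 273.] sealer [ -4. 186.]
```

View pics/c6.png

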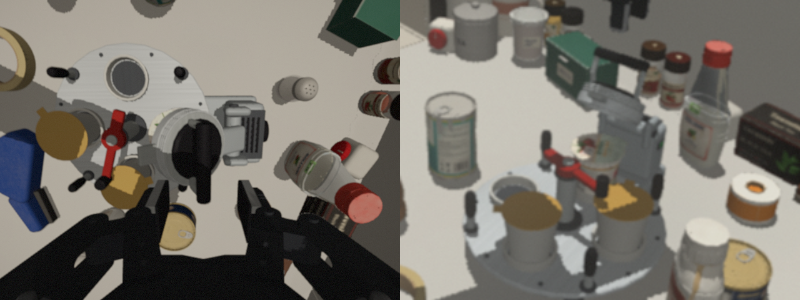

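Call:
drive_tool:
  series:
    - [0, 0, 0.33, 0, 0, 0]
    - [0, 0, 0.33, 0, 0, 0]
    - [0, 0, 0.33, 0, 0, 0]
    - [0, 0, 0.33, 0, 0, 0]
    - [0, 0, 0.33, 0, 0, 0]

```text
time_s: 22.8
ee_pos: [0.6814, -0.0751, 0.2228]
ee_rot: [-1.959, -2.455, 0.001]
wrist_force: [0.4, -0.7, -0.4]
gripper_width: 0.0458
grip_force: 0.0
```

Call:
drive_tool:
  series:
    - [0, 0, 0, 0, 0, 0]
    - [0, 0, 0, 0, 0, 0]
    - [0, 0, 0, 0, 0, 0]
    - [0, 0, 0, 0, 0, 0]
    - [0, 0, 0, 0, 0, 0]
  hand: 0

```text
time_s: 23.3
ee_pos: [0.682, -0.0753, 0.2248]
ee_rot: [1.96, 2.455, 0.0]
wrist_force: [0.1, 0.4, -1.5]
gripper_width: 0.0122
grip_force: 58.4
```

```bash
python3 - <<'E'
from h import *
where();print(r.sense()['gripper_width'],r.sense()['grip_force'])
def H(th,dz=-2): 
    c,s=np.cos(th),np.sin(th); return pose(158-105*c+66*s,0,108+66*c+105*s+dz,0)
rows([H(.67*(1-k/25)) for k in range(1,26)],H(.67))
E
```

```text
sealer [116.8  -0.6 224.8] yaw -0.1 down [ 0.  0. -1.] F [ 0.1  0.4 -1.5] t 23.3
0.012210767556331287 58.397637605667114
[[0,-0.08,0.03,0,0,0],[0,-0.08,0.03,0,0,0],[0,-0.07,0.03,0,0,0],[0,-0.08,0.04,0,0,0],[0,-0.07,0.03,0,0,0]]
[[0,-0.07,0.04,0,0,0],[0,-0.08,0.04,0,0,0],[0,-0.07,0.05,0,0,0],[0,-0.07,0.04,0,0,0],[0,-0.07,0.05,0,0,0]]
[[0,-0.06,0.05,0,0,0],[0,-0.07,0.05,0,0,0],[0,-0.07,0.05,0,0,0],[0,-0.06,0.05,0,0,0],[0,-0.06,0.06,0,0,0]]
[[0,-0.06,0.05,0,0,0],[0,-0.06,0.06,0,0,0],[0,-0.06,0.06,0,0,0],[0,-0.05,0.06,0,0,0],[0,-0.06,0.07,0,0,0]]
[[0,-0.05,0.06,0,0,0],[0,-0.05,0.07,0,0,0],[0,-0.05,0.07,0,0,0],[0,-0.05,0.06,0,0,0],[0,-0.04,0.07,0,0,0]]
```

Call:
drive_tool:
  series:
    - [0, -0.08, 0.03, 0, 0, 0]
    - [0, -0.08, 0.03, 0, 0, 0]
    - [0, -0.07, 0.03, 0, 0, 0]
    - [0, -0.08, 0.04, 0, 0, 0]
    - [0, -0.07, 0.03, 0, 0, 0]

```text
time_s: 23.8
ee_pos: [0.6695, -0.0782, 0.2199]
ee_rot: [1.955, 2.451, 0.009]
wrist_force: [7.6, 2.1, -1.3]
gripper_width: 0.0117
grip_force: 58.8
```

Call:
drive_tool:
  series:
    - [0, -0.07, 0.04, 0, 0, 0]
    - [0, -0.08, 0.04, 0, 0, 0]
    - [0, -0.07, 0.05, 0, 0, 0]
    - [0, -0.07, 0.04, 0, 0, 0]
    - [0, -0.07, 0.05, 0, 0, 0]

```text
time_s: 24.3
ee_pos: [0.6558, -0.0814, 0.2127]
ee_rot: [1.953, 2.45, 0.011]
wrist_force: [6.6, 0.9, 2.8]
gripper_width: 0.0119
grip_force: 59.0
```

Call:
drive_tool:
  series:
    - [0, -0.06, 0.05, 0, 0, 0]
    - [0, -0.07, 0.05, 0, 0, 0]
    - [0, -0.07, 0.05, 0, 0, 0]
    - [0, -0.06, 0.05, 0, 0, 0]
    - [0, -0.06, 0.06, 0, 0, 0]

```text
time_s: 24.8
ee_pos: [0.6426, -0.0845, 0.2033]
ee_rot: [1.954, 2.45, 0.009]
wrist_force: [3.4, 1.7, 7.7]
gripper_width: 0.012
grip_force: 59.1
```

Call:
drive_tool:
  series:
    - [0, -0.06, 0.05, 0, 0, 0]
    - [0, -0.06, 0.06, 0, 0, 0]
    - [0, -0.06, 0.06, 0, 0, 0]
    - [0, -0.05, 0.06, 0, 0, 0]
    - [0, -0.06, 0.07, 0, 0, 0]

```text
time_s: 25.3
ee_pos: [0.6298, -0.0874, 0.189]
ee_rot: [1.958, 2.453, 0.003]
wrist_force: [5.5, 1.8, 1.3]
gripper_width: 0.012
grip_force: 60.6
```

```bash
python3 -c "
from h import *
where()"
```

```text
sealer [ 63.3  -0.8 189. ] yaw -0.1 down [ 0.004 -0.    -1.   ] F [5.5 1.8 1.3] t 25.3
```

Call:
drive_tool:
  series:
    - [0, -0.05, 0.07, 0, 0, 0]
    - [0, -0.05, 0.07, 0, 0, 0]
    - [0, -0.05, 0.07, 0, 0, 0]
    - [0, -0.05, 0.07, 0, 0, 0]
    - [0, -0.04, 0.07, 0, 0, 0]

```text
time_s: 25.8
ee_pos: [0.6197, -0.0898, 0.1739]
ee_rot: [1.959, 2.454, 0.0]
wrist_force: [0.0, 1.0, 9.6]
gripper_width: 0.0121
grip_force: 62.5
```

```bash
python3 -c "
from h import *
where()"
```

```text
sealer [ 52.9  -0.8 173.9] yaw -0.1 down [ 0.001 -0.001 -1.   ] F [0.  1.  9.6] t 25.8
```

Call:
drive_tool:
  series:
    - [0, 0, 0.06, 0, 0, 0]
    - [0, 0, 0.06, 0, 0, 0]
    - [0, 0, 0, 0, 0, 0]
    - [0, 0, 0, 0, 0, 0]
    - [0, 0, 0, 0, 0, 0]

```text
time_s: 26.3
ee_pos: [0.6193, -0.0899, 0.1728]
ee_rot: [1.958, 2.453, -0.0]
wrist_force: [-4.9, 2.2, 18.5]
gripper_width: 0.0115
grip_force: 64.2
```

```bash
python3 - <<'E'
from h import *
where();s=r.snapshot('scene');find('scene','head_handle',.174,1)
cv2.imwrite('pics/c7.png',cv2.resize(s[150:370,240:533],(800,600)))
E
```

```text
sealer [ 52.5  -0.8 172.8] yaw -0.1 down [ 0.002 -0.002 -1.   ] F [-4.9  2.2 18.5] t 26.3
scene head_handle 0.94 [381. 234.] sealer [53.  2.]
```

View pics/c7.png

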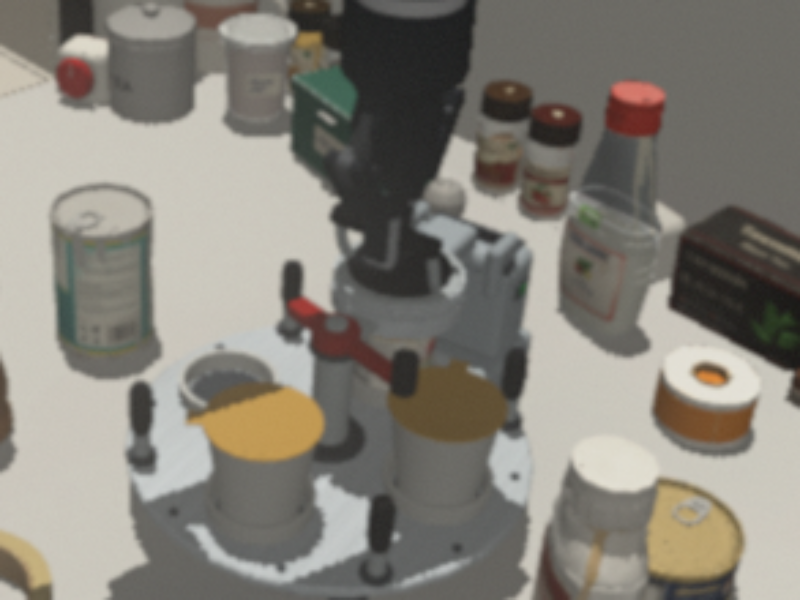

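Call:
drive_tool:
  series:
    - [0, 0, 0, 0, 0, 0]
    - [0, 0, 0, 0, 0, 0]
    - [0, 0, 0, 0, 0, 0]
    - [0, 0, 0, 0, 0, 0]
    - [0, 0, -0.3, 0, 0, 0]
  hand: 46

```text
time_s: 26.9
ee_pos: [0.6182, -0.0892, 0.1772]
ee_rot: [-1.956, -2.45, 0.005]
wrist_force: [1.0, -0.0, 0.0]
gripper_width: 0.0459
grip_force: 0.0
```

Call:
drive_tool:
  series:
    - [0, 0, -0.5, 0, 0, 0]
    - [0, 0, -0.5, 0, 0, 0]
    - [0, 0, -0.5, 0, 0, 0]
    - [0, 0, 0, 0, 0, 0]
    - [0, 0, 0, 0, 0, 0]

```text
time_s: 27.4
ee_pos: [0.62, -0.0895, 0.2408]
ee_rot: [1.959, 2.455, 0.001]
wrist_force: [-0.2, 0.6, -0.3]
gripper_width: 0.046
grip_force: 0.0
```

```bash
python3 - <<'E'
from h import *
where()
for c in('scene','top','wrist'):
  r.snapshot(c);find(c,'head_handle',.174,1);find(c,'latch_grip',.136,1)
def P(phi,r0=62,z=143): a=np.radians(phi); return pose(r0*np.cos(a),r0*np.sin(a),z,phi-200)
v=P(279,62,235)
e=rows(interp(here(),v,20))
e=rows(interp(v,P(279),5),e)
rows([P(279-77*k/25) for k in range(1,26)],e)
E
```

```text
sealer [ 53.2  -0.6 240.8] yaw -0.1 down [ 0.001 -0.    -1.   ] F [-0.2  0.6 -0.3] t 27.4
scene head_handle 0.76 [382. 234.] sealer [53. -1.]
scene latch_grip 0.86 [385. 289.] sealer [-30. -58.]
top head_handle 0.94 [376. 211.] sealer [47.  1.]
top latch_grip 0.77 [406. 234.] sealer [-15. -60.]
wrist head_handle 0.98 [323. 267.] sealer [51. -1.]
wrist latch_grip 0.75 [271. 208.] sealer [18. 25.]
[[-0.08,-0.05,0.01,0,0,-0.99],[-0.07,-0.06,0,0,0,-0.99],[-0.07,-0.07,0.01,0,0,-0.99],[-0.06,-0.06,0,0,0,-0.98],[-0.06,-0.08,0.01,0,0,-0.99]]
[[-0.05,-0.07,0.01,0,0,-0.99],[-0.05,-0.08,0,0,0,-0.99],[-0.04,-0.09,0.01,0,-0.01,-0.99],[-0.04,-0.08,0,0,0,-0.99],[-0.03,-0.09,0.01,0,0,-0.99]]
[[-0.02,-0.09,0.01,0,0,-0.98],[-0.02,-0.09,0,0,0,-0.99],[-0.01,-0.09,0.01,0,0,-0.99],[-0.01,-0.1,0,0,0,-0.99],[0,-0.09,0.01,0,0,-0.99]]
[[0.01,-0.09,0.01,0,0,-0.99],[0.02,-0.1,0,0,0,-0.98],[0.02,-0.09,0.01,0,0,-0.99],[0.02,-0.09,0,0,0,-0.99],[0.03,-0.08,0.01,0,-0.01,-0.99]]
[[0,0,0.46,0,0,0],[0,0,0.46,0,0,0],[0,0,0.46,0,0,0],[0,0,0.46,0,0,0],[0,0,0.46,0,0,0]]
[[0.08,-0.03,0,0,0,0.77],[0.08,-0.03,0,0,0,0.77],[0.08,-0.02,0,0,0,0.77],[0.08,-0.03,0,0,0,0.77],[0.08,-0.03,0,0,0.01,0.77]]
[[0.08,-0.02,0,0,0,0.77],[0.08,-0.03,0,0,0,0.77],[0.08,-0.02,0,0,0,0.77],[0.08,-0.03,0,0,0,0.77],[0.07,-0.03,0,0,0,0.77]]
[[0.08,-0.02,0,0,0,0.77],[0.08,-0.03,0,0,0,0.77],[0.08,-0.03,0,0,0,0.77],[0.08,-0.02,0,0,0,0.77],[0.08,-0.03,0,0,0,0.77]]
[[0.08,-0.03,0,0,0,0.77],[0.08,-0.02,0,0,0,0.77],[0.08,-0.03,0,-0.01,0,0.77],[0.08,-0.02,0,0,0,0.77],[0.08,-0.03,0,0,0,0.77]]
[[0.07,-0.03,0,0,0,0.77],[0.08,-0.02,0,0,0,0.77],[0.08,-0.03,0,0,0,0.77],[0.08,-0.03,0,0,0,0.77],[0.08,-0.02,0,0,0,0.77]]
```

Call:
drive_tool:
  series:
    - [-0.08, -0.05, 0, 0, 0, -0.99]
    - [-0.07, -0.06, 0, 0, 0, -0.99]
    - [-0.07, -0.07, 0, 0, 0, -0.99]
    - [-0.06, -0.06, 0, 0, 0, -0.98]
    - [-0.06, -0.08, 0, 0, 0, -0.99]
  hand: 0

```text
time_s: 28.35
ee_pos: [0.6126, -0.1069, 0.2402]
ee_rot: [-1.505, -2.757, -0.0]
wrist_force: [0.7, 0.4, 0.5]
gripper_width: 0.0002
grip_force: 0.0
```

Call:
drive_tool:
  series:
    - [-0.05, -0.07, 0, 0, 0, -0.99]
    - [-0.05, -0.08, 0, 0, 0, -0.99]
    - [-0.04, -0.09, 0.01, 0, 0, -0.99]
    - [-0.04, -0.08, 0, 0, 0, -0.99]
    - [-0.03, -0.09, 0.01, 0, 0, -0.99]

```text
time_s: 28.85
ee_pos: [0.6055, -0.1241, 0.2395]
ee_rot: [-1.009, -2.975, -0.0]
wrist_force: [-1.1, 0.4, -0.2]
gripper_width: -0.0
grip_force: 0.0
```

Call:
drive_tool:
  series:
    - [-0.02, -0.09, 0.01, 0, 0, -0.98]
    - [-0.02, -0.09, 0, 0, 0, -0.99]
    - [-0.01, -0.09, 0.01, 0, 0, -0.99]
    - [-0.01, -0.1, 0, 0, 0, -0.99]
    - [0, -0.09, 0.01, 0, 0, -0.99]

```text
time_s: 29.35
ee_pos: [0.5985, -0.1413, 0.2382]
ee_rot: [-0.484, -3.104, -0.0]
wrist_force: [0.1, 0.4, -0.3]
gripper_width: 0.0
grip_force: 0.0
```

Call:
drive_tool:
  series:
    - [0.01, -0.09, 0.01, 0, 0, -0.99]
    - [0.02, -0.1, 0, 0, 0, -0.98]
    - [0.02, -0.09, 0.01, 0, 0, -0.99]
    - [0.02, -0.09, 0, 0, 0, -0.99]
    - [0.03, -0.08, 0.01, 0, 0, -0.99]

```text
time_s: 29.85
ee_pos: [0.5914, -0.1584, 0.2371]
ee_rot: [-0.056, 3.141, 0.0]
wrist_force: [-0.1, 0.4, 1.2]
gripper_width: 0.0
grip_force: 0.0
```

```bash
python3 - <<'E'
from h import *
where()
for c in('scene','top','wrist'):
  r.snapshot(c);find(c,'latch_grip',.136,2)
def P(phi,r0=62,z=143): a=np.radians(phi); return pose(r0*np.cos(a),r0*np.sin(a),z,phi-200)
rows(interp(here(),P(279),5))
E
```

```text
sealer [  9.9 -61.3 237.1] yaw 79.2 down [ 0.  0. -1.] F [-0.1  0.4  1.2] t 29.85
scene latch_grip 0.71 [387. 288.] sealer [-25. -59.]
scene latch_grip 0.71 [347. 245.] sealer [38. 58.]
top latch_grip 0.64 [404. 238.] sealer [-23. -53.]
wrist latch_grip 0.78 [325. 201.] sealer [-20. -55.]
[[0,0,0.47,0,0,0],[0,0,0.47,0,0,0],[0.01,0,0.47,0,0,-0.01],[0,-0.01,0.47,0,0,0],[0,0,0.47,0,0,0]]
```

Call:
drive_tool:
  series:
    - [0, 0, 0.47, 0, 0, 0]
    - [0, 0, 0.47, 0, 0, 0]
    - [0, 0, 0.47, 0, 0, 0]
    - [0, 0, 0.47, 0, 0, 0]
    - [0, 0, 0.47, 0, 0, 0]

```text
time_s: 30.65
ee_pos: [0.5915, -0.158, 0.1424]
ee_rot: [-0.051, 3.141, 0.0]
wrist_force: [-0.2, -0.5, -0.4]
gripper_width: -0.0001
grip_force: 0.0
```

Call:
drive_tool:
  series:
    - [0.08, -0.03, 0, 0, 0, 0.77]
    - [0.08, -0.03, 0, 0, 0, 0.77]
    - [0.08, -0.02, 0, 0, 0, 0.77]
    - [0.08, -0.03, 0, 0, 0, 0.77]
    - [0.08, -0.03, 0, 0, 0, 0.77]

```text
time_s: 31.15
ee_pos: [0.5754, -0.1623, 0.1431]
ee_rot: [0.373, 3.118, 0.001]
wrist_force: [1.2, 0.9, -1.0]
gripper_width: -0.0001
grip_force: 0.5
```

Call:
drive_tool:
  series:
    - [0.08, -0.02, 0, 0, 0, 0.77]
    - [0.08, -0.03, 0, 0, 0, 0.77]
    - [0.08, -0.02, 0, 0, 0, 0.77]
    - [0.08, -0.03, 0, 0, 0, 0.77]
    - [0.08, -0.03, 0, 0, 0, 0.77]

```text
time_s: 31.65
ee_pos: [0.5586, -0.1622, 0.1432]
ee_rot: [0.788, 3.04, -0.0]
wrist_force: [1.1, -0.7, 0.2]
gripper_width: 0.0001
grip_force: 0.6
```

Call:
drive_tool:
  series:
    - [0.08, -0.02, 0, 0, 0, 0.77]
    - [0.08, -0.03, 0, 0, 0, 0.77]
    - [0.08, -0.03, 0, 0, 0, 0.77]
    - [0.08, -0.02, 0, 0, 0, 0.77]
    - [0.08, -0.03, 0, 0, 0, 0.77]

```text
time_s: 32.15
ee_pos: [0.5424, -0.1575, 0.1432]
ee_rot: [1.189, 2.907, -0.001]
wrist_force: [0.2, -0.8, -0.5]
gripper_width: 0.0001
grip_force: 0.6
```

Call:
drive_tool:
  series:
    - [0.08, -0.03, 0, 0, 0, 0.77]
    - [0.08, -0.02, 0, 0, 0, 0.77]
    - [0.08, -0.03, 0, 0, 0, 0.77]
    - [0.08, -0.02, 0, 0, 0, 0.77]
    - [0.08, -0.03, 0, 0, 0, 0.77]

```text
time_s: 32.65
ee_pos: [0.5281, -0.1485, 0.1433]
ee_rot: [1.567, 2.721, -0.001]
wrist_force: [0.3, -0.4, -0.9]
gripper_width: 0.0002
grip_force: 0.6
```

```bash
python3 - <<'E'
from h import *
where()
for c in('scene','top'):
  r.snapshot(c);find(c,'latch_grip',.136,2)
E
```

```text
sealer [-49.5 -37.6 143.3] yaw 17.2 down [ 0.    -0.001 -1.   ] F [ 0.3 -0.4 -0.9] t 32.65
scene latch_grip 0.65 [352. 290.] sealer [-63. -18.]
scene latch_grip 0.48 [407. 242.] sealer [113. -21.]
top latch_grip 0.7 [391. 258.] sealer [-61. -15.]
```

Call:
drive_tool:
  series:
    - [0.07, -0.03, 0, 0, 0, 0.77]
    - [0.08, -0.02, 0, 0, 0, 0.77]
    - [0.08, -0.03, 0, 0, 0, 0.77]
    - [0.08, -0.03, 0, 0, 0, 0.77]
    - [0.08, -0.02, 0, 0, 0, 0.77]

```text
time_s: 33.35
ee_pos: [0.5171, -0.1364, 0.1432]
ee_rot: [1.917, 2.489, -0.001]
wrist_force: [-0.9, -2.6, -0.1]
gripper_width: -0.0002
grip_force: 0.6
```

```bash
python3 - <<'E'
from h import *
where()
for c in('scene','top'):
  r.snapshot(c);find(c,'latch_grip',.136,2)
E
```

```text
sealer [-57.6 -23.3 143.2] yaw 1.9 down [ 0.    -0.001 -1.   ] F [-0.9 -2.6 -0.1] t 33.35
scene latch_grip 0.76 [344. 290.] sealer [-70.  -8.]
top latch_grip 0.59 [387. 260.] sealer [-62.  -5.]
```

Call:
drive_tool:
  series:
    - [0.05, 0, 0, 0, 0, 0]
    - [0.05, 0, 0, 0, 0, 0]
    - [0, 0, 0, 0, 0, 0]
    - [0, 0, 0, 0, 0, 0]
    - [0, 0, 0, 0, 0, 0]

```text
time_s: 34.05
ee_pos: [0.5161, -0.1321, 0.1431]
ee_rot: [-1.915, -2.491, -0.001]
wrist_force: [0.3, 0.7, -0.6]
gripper_width: -0.0001
grip_force: 0.1
```

```bash
python3 - <<'E'
from h import *
where()
for c in('scene','top'):
  r.snapshot(c);find(c,'latch_grip',.136,2)
E
```

```text
sealer [-57.6 -18.9 143.1] yaw 2.0 down [ 0.  0. -1.] F [ 0.3  0.7 -0.6] t 34.05
scene latch_grip 0.77 [342. 285.] sealer [-63.   2.]
top latch_grip 0.79 [382. 260.] sealer [-60.   5.]
top latch_grip 0.28 [375. 208.] sealer [58. -4.]
```

Call:
drive_tool:
  series:
    - [-0.3, 0, 0, 0, 0, 0]
    - [-0.1, -0.2, -0.4, 0, 0, 0]
    - [0, -0.3, -0.9, 0, 0, 0]
    - [0, -0.3, -0.9, 0, 0, 0]
    - [0, -0.3, -0.9, 0, 0, 0]

```text
time_s: 34.75
ee_pos: [0.4772, -0.1598, 0.2682]
ee_rot: [-1.915, -2.49, 0.0]
wrist_force: [-0.0, 0.5, 0.5]
gripper_width: 0.0001
grip_force: 0.0
```

Call:
drive_tool:
  series:
    - [0, -0.8, -0.4, 0, 0, 0]
    - [0, -0.8, 0, 0, 0, 0]
    - [0, -0.8, 0, 0, 0, 0]
    - [0, 0, 0, 0, 0, 0]
    - [0, 0, 0, 0, 0, 0]

```text
time_s: 35.25
ee_pos: [0.3848, -0.1843, 0.2835]
ee_rot: [1.916, 2.488, 0.001]
wrist_force: [0.9, 0.5, 0.5]
gripper_width: 0.0003
grip_force: 0.0
```

```bash
python3 - <<'E'
from h import *
where()
a=r.snapshot('scene');b=r.snapshot('top')
for c,l,z in[('scene','head_handle',.174),('top','head_handle',.174),('scene','latch_grip',.136),('top','latch_grip',.136),('scene','strawberry_tub',.044),('top','pepper_mill',0),('top','sauce_bottle',0),('top','soup_tin',0),('top','fish_tin',0)]: find(c,l,z,1)
cv2.imwrite('pics/end.png',np.hstack([cv2.resize(a[150:390,240:560],(400,300)),cv2.resize(b[130:318,240:490],(400,300))]))
E
```

```text
sealer [-197.2  -40.5  283.5] yaw 1.9 down [ 0.002 -0.    -1.   ] F [0.9 0.5 0.5] t 35.25
scene head_handle 0.58 [378. 235.] sealer [45.  2.]
top head_handle 0.76 [376. 207.] sealer [56. -2.]
scene latch_grip 0.83 [340. 288.] sealer [-70.  -0.]
top latch_grip 0.86 [382. 258.] sealer [-57.   4.]
scene strawberry_tub 0.94 [384. 288.] sealer [78. -1.]
top pepper_mill 0.82 [290. 291.] sealer [-90. 232.]
top sauce_bottle 0.88 [456. 249.] sealer [ -75. -208.]
top soup_tin 0.98 [279. 237.] sealer [ 51. 234.]
top fish_tin 0.75 [445. 202.] sealer [  50. -209.]
```

View pics/end.png

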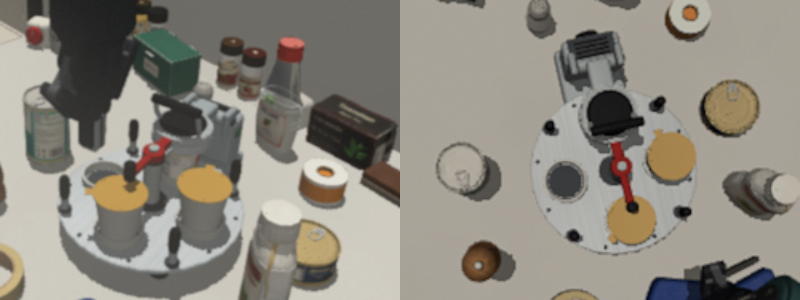

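The final picture shows the head down on the tub, the latch nose over the tongue, the table on its stop, and the bystanders in their original places.

```bash
python3 -c "
from rig import r
print(r.hand_in())"
```

```text
the job is handed in; nothing more can be done
None
```

The job is handed in: the table turned one click clockwise, the strawberry tub is under the fully lowered head with the latch back over the tongue, and nothing else on the worktop appears to have moved (about 35 s of the 72 s used).

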